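# Close up the spice rack's sliding stop

## Task

With the fingertips, push the spice rack's grey sliding stop along its rail towards the jars until it drops into its catch, where the upright tab stands behind the rail, and leave it there with the hand clear. Push gently, do not shove it on out of the catch, do not grip the stop or lift anything, and leave the three spice jars in the rack standing where they are.

Things in the scene. Friction and masses are not known exactly. Their poses are not given: they have to be found in the camera images.
- rack: fixed spice rack: wooden tray 440 mm long (y), 122 mm deep, floor 12 mm thick, front lip 24 mm and end cheeks 34 mm high, an aluminium guide rail along the back. Origin on the worktop under the tray's middle; x points from the front lip to the rail, y along the rail from the jars' end to the stop's end. It may stand turned on the worktop.
- stop: grey plastic stop, slides only along the rail: saddle over the rail (40 x 32 mm, top at 58 mm) and an upright plate across the tray (64 mm in x, 12 mm thick in y, from 14 to 116 mm above the worktop). Axes as the rack's; origin at worktop height, plate's middle at x = -14 mm, saddle's at x = +36 mm. Starts 80 to 160 mm from the catch on its +y side, pushed to -y. About 1 N of friction.
- push_face (a point): middle of the plate's broad face that looks away from the jars (the face to push on), 85 mm above the worktop; outward is the rack's +y. The face is 64 mm wide.
- stop_mark (a point): dark line across the middle of the top of the stop's saddle, 58 mm above the worktop
- stop_jar_side: the half of the stop that looks towards the jars (the far 6 mm of the plate with its edges, the far half of the saddle): fingers have no business there, as they push on the other side. Origin and axes as the stop's.
- catch_strip: steel strip on the rail's top with two dark bars across it, 14 mm apart, the catch between them. A sprung ball in the stop runs on it. From 12 mm before the catch the ball climbs the first bar and the push rises to 6 to 10 N; from 6 mm before it, past the crest, the push falls to nothing and the stop jumps into the catch by itself. The higher second bar needs 11 to 15 N. Origin at worktop height.
- catch (a point): where stop_mark lies when the stop is in its catch (play about 1 mm either way along the rail); axes as the rack's. From above: midway between the strip's two dark bars, level along the rail with a steel tab 6 mm wide that stands behind the rail, up to 82 mm above the worktop. Its place along the rail varies; the first jar stands about 14 mm past the stop's plate when the stop is in.
- spice_1_mid (a point): spice jar with a red cap, 45 mm across, 106 mm high, loose, upright, one of the row of three in the rack; point on its axis 50 mm above its underside. To be left alone.
- spice_2_mid (a point): spice jar with a red cap, 45 mm across, 106 mm high, loose, upright, one of the row of three in the rack; point on its axis 50 mm above its underside. To be left alone.
- spice_3_mid (a point): spice jar with a red cap, 45 mm across, 106 mm high, loose, upright, one of the row of three in the rack; point on its axis 50 mm above its underside. To be left alone.
Not all that is in view belongs to the job. Leave any turquoise look-alike of the part that bears spice_2_mid alone.

How it is judged:
By the outcome, as a careful person would: the job done as asked, in the order asked, and still so for the second after the job is handed in, with the robot touching nothing.
It also fails if it takes over 56 s, if anything falls off the work surface, if the arm or the gripper's body presses on something with over 40 N, if the wrist force passes 120 N, or if a joint passes its speed limit or range.

## Robot

A 6-joint arm with a two-finger parallel gripper is mounted at the origin on a cart in front of the work surface, level with it; the furniture and walls round the work are solid. World frame = base frame: x ahead of the robot, y to its left, z up, the work surface at z = 0. Lengths are in m, angles in degrees, forces in N, time in s.
With the tool pointing down it reaches from about 0.4 to 0.825 m from the base axis. Payload 7 kg.
Tool frame: the origin (TCP) lies midway between the tips of the shut fingers; the grasp point (between the pads) lies hold_point_z behind it (hold_point_z is the distance from the TCP to the grasp point, in m); z points along the fingers, y is the line along which they close (so a half turn about z gives the same grasp; the last joint's range is limited). The gripper opens to 88 mm and grips with 3 to 60 N. Pads are 19 mm wide; open, the fingers measure 130 mm over their backs; the gripper's body (78 mm by 193 mm) begins 47 mm behind the grasp point.
Start: joints at [-58.436, 20.546, 0.682, 0, -70.136, -16.507], TCP at [0.175, -0.652, 0.227] pointing down, gripper open.
Joint ranges: [-176.03, 176.03], [-82.01, 121.73], [-58.28, 71.71], [-173.87, 95.51], [-174.79, -0.11], [-173.66, 173.66]. Speed limits (degrees/s): [136.94, 136.94, 172.46, 180, 180, 180].

## Interface

Orientations are given as [roll, pitch, yaw] about the fixed x, y, z axes, in that order (R = Rz(yaw) Ry(pitch) Rx(roll)).
In Python, from plant import * gives the robot as it stands.
- The arm moves only by the tool step_arm, never from a script. Its argument "steps" is a list that holds one entry, the list of rows, each a list of 6 numbers: the shift along the tool's x, y, z scaled (see below), then the turn, a rotation vector about the tool's x, y, z scaled (see below). In form: [[[tx, ty, tz, wx, wy, wz], ...]]. A call has 1 to 20 rows; each row is the pose to reach, as a shift and turn from the pose commanded when the call began, along the tool's axes at that moment; what a row does not reach only later rows make up. The controller multiplies each number of a shift by 100 mm and each number of a turn by 0.5 rad. A row lasts 1/10 s, in which the tool goes at most 50 mm and 8.59 degrees, less where a joint would pass 70% of its speed; a pose out of reach is approached as far as the arm can. A call with a number of a shift or a turn outside -1 to 1 is refused whole. A call with a gripper value outside its range is refused whole. "jaw" is the closure in counts, from 0 (fully open) to 255 (shut), set as the call begins (left out, the last holds). The fingers move at their own pace and stop on an object; the grip force is fixed at half the most. Time passes only in rows, so rows that repeat a pose let the fingers close. It gives the time, the measured TCP pose, the force, the opening and the grip force at its end, in the units of the state.
- get_obs(): the state, without advancing time (a new reading comes with each control period).
- snapshot(name): name is "scene" or "top" or "wrist"; returns (picture, depth): 480x640x3 uint8, red, green, blue; 480x640 float32, m along the optical axis (not along the pixel's ray), 0 where there is no reading.
- calibration(name): a dict with "mtx" (3x3 intrinsics, pixels), "rvec" (rotation vector, rad) and "tvec" (3), from world to camera coordinates, as OpenCV has them. Camera axes: x right, y down, z forward; pixel columns grow to the right and rows downward; lengths in m; the calibration is good to about 2 mm. A picture is of the moment at which its call begins: read the wrist's pose just before it. calibration takes no time and is no camera call; for the wrist camera it gives the pose at the moment of the call.
- close_job(): hands the job in; it is judged then, once.
The state is a dict: "clock": time; "joint_pos": joint angles; "qvel": joint speeds; "tau": joint torques, N m; "tool_pos": TCP position; "orientation": TCP orientation; "force": force on the tool from outside, world axes, zero at the start; "moment": the same for the moment, N m; "opening": finger opening in m; "gripper_force": force on a finger pad.
Only numpy, scipy, OpenCV 4.12 (cv2) and the standard library are available. Lean on these libraries where they do the work, as an engineer would, in place of code of your own. Each camera call takes 0.05 s, during which the arm holds its last target. There are 200 camera calls.

## Working session

There is one attempt and no reset: what is moved stays moved. The work goes in short steps, Python scripts to look and compute and a tool call to move; the robot and the scene stay as the last step left them, time stands still between calls to the robot, and variables do not carry over. Pictures are saved under pics/ and viewed, at most 10 in all, crops included, and the job is handed in when it is done.

Besides the shell and the picture viewer there is one more tool, called after "Call:" as name(argument=value, ...), one argument or row to a line, values as JSON. step_arm: Moves the arm, as the interface text tells. Its arguments: {"type":"object","properties":{"steps":{"type":"array","items":{"type":"array","items":{"type":"array","items":{"type":"number","minimum":-1,"maximum":1}}}},"jaw":{"type":"number"}},"required":["steps"]}

```bash
mkdir -p pics; cat > h.py <<'E'
from plant import *
import numpy as np, cv2
def snap(n,f):
    p,d=snapshot(n); cv2.imwrite(f'pics/{f}.png',p[:,:,::-1]); np.save(f'pics/{f}.npy',d); return p,d
def cam(n):
    c=calibration(n); R=cv2.Rodrigues(np.array(c['rvec'],float))[0]; return np.array(c['mtx']),R,np.array(c['tvec'],float).ravel()
def world(n,u,v,d=None,z=None):
    K,R,t=cam(n); r=R.T@np.linalg.solve(K,[u,v,1.]); o=-R.T@t
    s=d if d is not None else (z-o[2])/r[2]
    return o+s*r
def proj(n,P):
    K,R,t=cam(n); c=K@(R@np.array(P)+t); return c[:2]/c[2]
E
python3 - <<'E'
from h import *
snap('top','top1'); snap('scene','scene1')
print(get_obs())
print(hold_point_z if 'hold_point_z' in globals() else None)
for n in('top','scene'):
    K,R,t=cam(n); print(n,K[0,0],-R.T@t,R[2])
E
```

```text
{'clock': 0.1, 'joint_pos': array([-5.84362301e+01,  2.05858410e+01,  6.39684946e-01, -1.64155808e-02,
       -7.01367093e+01, -1.65036974e+01]), 'qvel': array([-0.04579468, -0.12063871,  0.14145755, -0.07010509,  0.01961269,
       -0.07675301]), 'tau': array([ 5.67482020e-04, -5.84165812e+01,  2.93747592e+01,  7.01534808e+00,
        1.01693082e-02, -7.68873792e-05]), 'tool_pos': array([ 0.17520343, -0.65141549,  0.22574239]), 'orientation': array([ 1.79916164e+02, -8.74522754e-03, -1.64945510e+02]), 'force': array([-0.25987218, -0.08828719,  0.70343805]), 'moment': array([ 3.31973154e-02, -3.01057251e-02, -8.67016945e-05]), 'gripper_force': 0.0, 'opening': 0.0874979930070646}
0.0188
top 449.82660211205643 [0.38394468 0.02869646 1.02580937] [ 0.07056972  0.00237647 -0.99750402]
scene 543.6915852587628 [-0.00514502  0.57728145  0.90084779] [ 0.42204064 -0.51601395 -0.74539339]
```

View pics/top1.png

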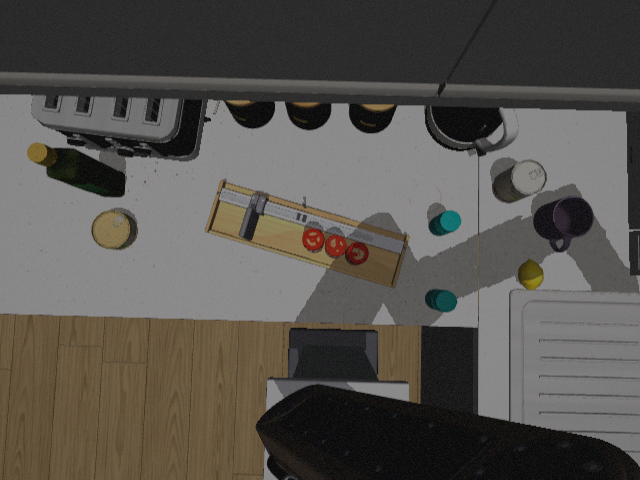

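View pics/scene1.png

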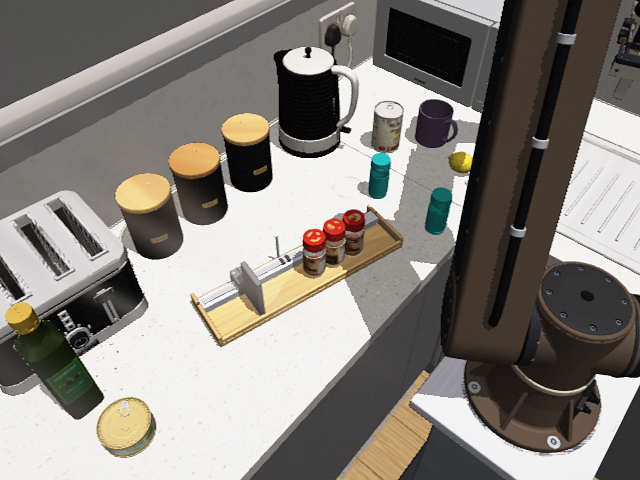

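The top view shows the rack turned, with its corners near (223,180), (408,236), (393,286) and (206,231). The grey stop is at about (254,215), the strip's dark bars at about (302,217), the tab at (304,202), and the red jars at (313,239), (335,245) and (356,253). The turquoise look-alikes at (446,222) and (441,300) stand off the rack, so they stay alone.

```bash
python3 - <<'E'
from h import *
p=cv2.imread('pics/top1.png')[170:295,200:415]
cv2.imwrite('pics/crop1.png',cv2.resize(p,(774,450),interpolation=cv2.INTER_CUBIC))
d=np.load('pics/top1.npy')
# rack corners at cheek tops z=.034
for u,v in [(223,180),(408,236),(393,286),(206,231)]: print('corner',world('top',u,v,z=.034))
for u,v in [(302,217)]: print('bars',world('top',u,v,z=.045),world('top',u,v,d=d[v,u]))
# plate-height points from depth
pts=[]
for v in range(180,260):
  for u in range(225,285):
    if d[v,u]>0:
      w=world('top',u,v,d=d[v,u])
      if w[2]>.1: pts.append(np.r_[w,u,v])
pts=np.array(pts); print(len(pts),pts.mean(0)); print(cv2.minAreaRect(pts[:,:2].astype(np.float32)*1000))
E
```

```text
corner [0.59079627 0.26849323 0.034     ]
corner [ 0.47712394 -0.14645044  0.034     ]
corner [ 0.36598083 -0.11530159  0.034     ]
corner [0.4754097  0.30097748 0.034     ]
bars [0.51128327 0.08875358 0.045     ] [0.51241259 0.08928621 0.03630156]Traceback (most recent call last):
  File "<stdin>", line 13, in <module>
  File "h.py", line 8, in world
    K,R,t=cam(n); r=R.T@np.linalg.solve(K,[u,v,1.]); o=-R.T@t
          ~~~^^^
  File "h.py", line 6, in cam
    c=calibration(n); R=cv2.Rodrigues(np.array(c['rvec'],float))[0]; return np.array(c['mtx']),R,np.array(c['tvec'],float).ravel()
ValueError: time passes only in moves, steps and waits
```

View pics/crop1.png

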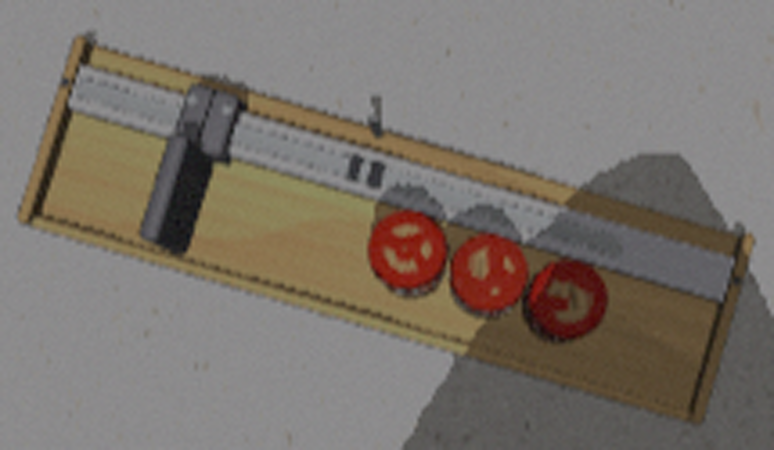

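The crop (3.6x, offset 200,170) shows the saddle with its dark line at crop (211,122), the two strip bars at (355,168) and (376,174), the tab foot at (376,132), and the plate top as a light strip from (181,137) to (151,240).

```bash
sed -i 's/^def cam/from functools import lru_cache\n@lru_cache\ndef cam/' h.py; python3 - <<'E'
from h import *
d=np.load('pics/top1.npy')
c=lambda x,y:(200+(x+.5)/3.6-.5,170+(y+.5)/3.6-.5)
K,R,t=cam('top'); vv,uu=np.mgrid[0:480,0:640]
W=(np.stack([(uu-K[0,2])/K[0,0],(vv-K[1,2])/K[1,1],np.ones_like(d)],-1)*d[...,None]-t)@R
sel=lambda zl,zh,a:(W[...,2]>zl)&(W[...,2]<zh)&(uu>a[0])&(uu<a[1])&(vv>a[2])&(vv<a[3])
m=sel(.105,.125,(225,285,180,260)); P=W[m]; print('plate',m.sum(),P.mean(0),cv2.minAreaRect((P[:,:2]*1000).astype(np.float32)))
m=sel(.095,.135,(295,375,220,270)); P=W[m]; print('caps',m.sum(),P[:,2].max())
C=[world('top',*c(*q),z=.109) for q in [(408,250),(488,273),(566,299)]]
print('jars',C)
y=np.array([.4149,.1137])[::-1]; 
a=np.array([.5908,.2685]);b=np.array([.4771,-.1465]);e=np.array([.366,-.1153]);f=np.array([.4754,.301])
y=(a-b)+(f-e); y/=np.linalg.norm(y); x=np.array([y[1],-y[0]]); print('yaw',np.degrees(np.arctan2(x[1],x[0])),'x',x,'y',y)
mid=(a+b+e+f)/4; fr=lambda p:((p[:2]-mid)@x,(p[:2]-mid)@y)
print('mid',mid)
S=world('top',*c(211,122),z=.058)
B=(world('top',*c(355,168),z=.046)+world('top',*c(376,174),z=.046))/2
print('mark',S,fr(S),'catch',B,fr(B),'tab foot',fr(world('top',*c(376,132),z=.036)),'tab top',fr(world('top',*c(376,100),z=.082)))
for q in [(181,137),(151,240)]: p=world('top',*c(*q),z=.116); print('platetop',p,fr(p))
for q in C: print('jar',fr(q))
E
```

```text
plate 201 [0.48847152 0.19923373 0.11518888] ((488.6222839355469, 200.26979064941406), (12.779695510864258, 62.998817443847656), 74.66471862792969)
caps 1168 0.12400863871000976
jars [array([0.45817702, 0.06091944, 0.109     ]), array([0.4463912 , 0.01513673, 0.109     ]), array([ 0.43289489, -0.02946027,  0.109     ])]
yaw -15.022751424757283 x [ 0.96582298 -0.25920258] y [0.25920258 0.96582298]
mid [0.477325 0.076925]
mark [0.5363027  0.18385919 0.058     ] (np.float64(0.02924440077253651), np.float64(0.11856667487992559)) catch [0.51079479 0.09050996 0.046     ] (np.float64(0.028804637217533288), np.float64(0.021796118121618146)) tab foot (np.float64(0.05490571520456089), np.float64(0.023577393286000427)) tab top (np.float64(0.06692110036987697), np.float64(0.024707408233126536))
platetop [0.51811762 0.19121035 0.116     ] (np.float64(0.009775394517371467), np.float64(0.12095297099990986))
platetop [0.45910884 0.20572858 0.116     ] (np.float64(-0.05097981180759752), np.float64(0.11967978273064017))
jar (np.float64(-0.01434487597600288), np.float64(-0.020421744436588476))
jar (np.float64(-0.013860891466167528), np.float64(-0.06769465158565012))
jar (np.float64(-0.015336280781900214), np.float64(-0.11426573411929647))
```

The catch is about 97 mm away: the bars give 21.8 in rack y, the tab about 24 and the jar about 22, against 118.6 to 122 for the stop. The sizes agree with those given. Next I work out the approach, with fingers shut and their side faces pushing.

```bash
cat >> h.py <<'E'
from scipy.spatial.transform import Rotation as Ro
def T(yaw): return Ro.from_euler('xyz',[180,0,yaw],degrees=True)
def rel(p0,R0,p1,yaw):
    return np.round(np.r_[R0.inv().apply(np.array(p1)-p0)/.1,(R0.inv()*T(yaw)).as_rotvec()/.5],3)
def cur():
    o=get_obs(); return o['tool_pos'],Ro.from_euler('xyz',o['orientation'],degrees=True),o
E
python3 - <<'E'
from h import *
W=[(.175,-.652,.227,-165),(.265,-.57,.227,-165),(.355,-.485,.227,-165),(.44,-.40,.227,-165),(.49,-.31,.227,-165),(.51,-.21,.227,-145),(.515,-.11,.227,-125),(.515,-.01,.227,-105.2),(.51,.07,.227,-105.2),(.505,.16,.227,-105.2),(.503,.241,.227,-105.2)]
for a,b in zip(W,W[1:]): print(b,list(rel(np.array(a[:3]),T(a[3]),b[:3],b[3])))
E
```

```text
(0.265, -0.57, 0.227, -165) [np.float64(-1.082), np.float64(0.559), np.float64(0.0), np.float64(0.0), np.float64(0.0), np.float64(0.0)]
(0.355, -0.485, 0.227, -165) [np.float64(-1.089), np.float64(0.588), np.float64(0.0), np.float64(0.0), np.float64(0.0), np.float64(0.0)]
(0.44, -0.4, 0.227, -165) [np.float64(-1.041), np.float64(0.601), np.float64(0.0), np.float64(0.0), np.float64(0.0), np.float64(0.0)]
(0.49, -0.31, 0.227, -165) [np.float64(-0.716), np.float64(0.74), np.float64(0.0), np.float64(0.0), np.float64(0.0), np.float64(0.0)]
(0.51, -0.21, 0.227, -145) [np.float64(-0.452), np.float64(0.914), np.float64(0.0), np.float64(0.0), np.float64(0.0), np.float64(-0.698)]
(0.515, -0.11, 0.227, -125) [np.float64(-0.615), np.float64(0.79), np.float64(0.0), np.float64(-0.0), np.float64(0.0), np.float64(-0.698)]
(0.515, -0.01, 0.227, -105.2) [np.float64(-0.819), np.float64(0.574), np.float64(0.0), np.float64(0.0), np.float64(0.0), np.float64(-0.691)]
(0.51, 0.07, 0.227, -105.2) [np.float64(-0.759), np.float64(0.258), np.float64(0.0), np.float64(0.0), np.float64(0.0), np.float64(0.0)]
(0.505, 0.16, 0.227, -105.2) [np.float64(-0.855), np.float64(0.284), np.float64(0.0), np.float64(0.0), np.float64(0.0), np.float64(0.0)]
(0.503, 0.241, 0.227, -105.2) [np.float64(-0.776), np.float64(0.232), np.float64(0.0), np.float64(0.0), np.float64(0.0), np.float64(0.0)]
```

Call:
step_arm(
  steps=[
    [[-0.5, 0.3, 0, 0, 0, 0], [-1, 0.58, 0, 0, 0, 0], [-1, 0.58, 0, 0, 0, 0], [-1, 0.58, 0, 0, 0, 0]],
  ],
  jaw=255,
)

```text
clock: 0.5
tool_pos: [0.2585, -0.5683, 0.2267]
orientation: [180.0, 0.0, -164.8]
force: [0.7, 0.7, 0.2]
opening: 0.061
gripper_force: 0.0
```

Call:
step_arm(
  steps=[
    [[-0.5, 0.3, 0, 0, 0, 0], [-1, 0.58, 0, 0, 0, 0], [-1, 0.58, 0, 0, 0, 0], [-1, 0.58, 0, 0, 0, 0]],
  ],
)

```text
clock: 0.9
tool_pos: [0.3394, -0.487, 0.2266]
orientation: [180.0, 0.0, -164.8]
force: [-0.1, 0.3, -0.5]
opening: 0.0293
gripper_force: 0.0
```

Call:
step_arm(
  steps=[
    [[-0.5, 0.3, 0, 0, 0, 0], [-1, 0.6, 0, 0, 0, 0], [-1, 0.6, 0, 0, 0, 0], [-1, 0.6, 0, 0, 0, 0]],
  ],
)

```text
clock: 1.3
tool_pos: [0.4201, -0.4036, 0.2264]
orientation: [180.0, -0.0, -164.8]
force: [-0.0, -0.2, -0.8]
opening: 0.0015
gripper_force: 0.0
```

Call:
step_arm(
  steps=[
    [[-0.4, 0.4, 0, 0, 0, 0], [-0.8, 0.75, 0, 0, 0, 0], [-0.8, 0.75, 0, 0, 0, 0], [-0.8, 0.75, 0, 0, 0, 0]],
  ],
)

```text
clock: 1.7
tool_pos: [0.4772, -0.3108, 0.2265]
orientation: [180.0, -0.0, -164.9]
force: [0.4, -0.7, 0.1]
opening: 0.0004
gripper_force: 0.0
```

Call:
step_arm(
  steps=[
    [[-0.25, 0.45, 0, 0, 0, -0.25], [-0.5, 0.9, 0, 0, 0, -0.5], [-0.5, 0.9, 0, 0, 0, -0.7], [-0.5, 0.9, 0, 0, 0, -0.7], [-0.5, 0.9, 0, 0, 0, -0.7]],
  ],
)

```text
clock: 2.2
tool_pos: [0.5014, -0.2124, 0.2265]
orientation: [180.0, -0.0, -145.1]
force: [-0.2, 0.1, 0.6]
opening: 0.0004
gripper_force: 0.0
```

Call:
step_arm(
  steps=[
    [[-0.3, 0.4, 0, 0, 0, -0.25], [-0.65, 0.8, 0, 0, 0, -0.5], [-0.65, 0.8, 0, 0, 0, -0.7], [-0.65, 0.8, 0, 0, 0, -0.7], [-0.65, 0.8, 0, 0, 0, -0.7]],
  ],
)

```text
clock: 2.7
tool_pos: [0.5089, -0.1094, 0.2265]
orientation: [180.0, -0.0, -125.2]
force: [-0.6, -0.9, -0.7]
opening: 0.0004
gripper_force: 0.0
```

Call:
step_arm(
  steps=[
    [[-0.4, 0.3, 0, 0, 0, -0.25], [-0.82, 0.58, 0, 0, 0, -0.5], [-0.82, 0.58, 0, 0, 0, -0.69], [-0.82, 0.58, 0, 0, 0, -0.69], [-0.82, 0.58, 0, 0, 0, -0.69]],
  ],
)

```text
clock: 3.2
tool_pos: [0.5083, -0.0089, 0.2264]
orientation: [180.0, -0.0, -105.4]
force: [0.3, -0.4, -0.5]
opening: 0.0006
gripper_force: 0.0
```

Call:
step_arm(
  steps=[
    [[-0.4, 0.15, 0, 0, 0, 0], [-0.8, 0.28, 0, 0, 0, 0], [-0.8, 0.28, 0, 0, 0, 0], [-0.8, 0.28, 0, 0, 0, 0]],
  ],
)

```text
clock: 3.6
tool_pos: [0.5022, 0.0763, 0.2264]
orientation: [180.0, -0.0, -105.3]
force: [-0.0, -0.3, 0.4]
opening: 0.0005
gripper_force: 0.0
```

Call:
step_arm(
  steps=[
    [[-0.4, 0.14, 0, 0, 0, 0], [-0.85, 0.28, 0, 0, 0, 0], [-0.85, 0.28, 0, 0, 0, 0], [-0.85, 0.28, 0, 0, 0, 0]],
  ],
)

```text
clock: 4.0
tool_pos: [0.4974, 0.1655, 0.2262]
orientation: [180.0, -0.0, -105.2]
force: [-0.2, 0.1, 0.2]
opening: 0.0005
gripper_force: 0.0
```

Call:
step_arm(
  steps=[
    [[-0.4, 0.07, 0, 0, 0, 0], [-0.75, 0.14, 0, 0, 0, 0], [-0.75, 0.14, 0, 0, 0, 0], [-0.75, 0.14, 0.3, 0, 0, 0], [-0.75, 0.14, 0.5, 0, 0, 0], [-0.75, 0.14, 0.5, 0, 0, 0]],
  ],
)

```text
clock: 4.6
tool_pos: [0.502, 0.2392, 0.1738]
orientation: [179.8, -0.3, -105.3]
force: [0.7, -0.0, 0.7]
opening: 0.0004
gripper_force: 0.0
```

```bash
python3 - <<'E'
from h import *
print(cur()[2]['tool_pos'])
w,_=snap('wrist','w1'); s,_=snap('scene','s2')
cv2.imwrite('pics/c2.png',np.hstack([cv2.resize(w,(400,300)),cv2.resize(s[160:400,120:440],(400,300))])[:,:,::-1])
E
```

```text
[0.50202316 0.23919293 0.17383058]
```

View pics/c2.png

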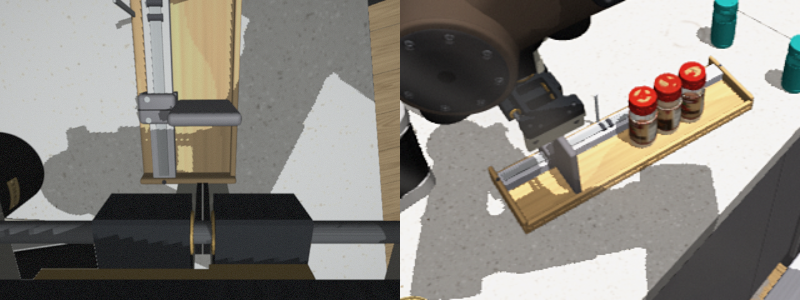

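The wrist half shows the shut fingers at (203,190), centred on the plate at columns 168 to 240 and square to it. The plate's near face is ahead and the gap is clear, so I lower to about 82 mm and then approach slowly.

Call:
step_arm(
  steps=[
    [[0, 0, 0.3, 0, 0, 0], [0, 0, 0.6, 0, 0, 0], [0, 0, 0.9, 0, 0, 0], [0, 0, 0.92, 0, 0, 0], [0, 0, 0.92, 0, 0, 0]],
  ],
)

```text
clock: 5.2
tool_pos: [0.504, 0.2422, 0.0857]
orientation: [-180.0, 0.0, -105.1]
force: [-0.9, 0.1, 1.0]
opening: 0.0006
gripper_force: 0.0
```

```bash
python3 - <<'E'
from h import *
p,R,o=cur(); print(p,o['orientation'],o['force'])
mid=np.array([.4773,.0769]);x=np.array([.9658,-.2592]);y=np.array([.2592,.9658])
print('rack',(p[:2]-mid)@x,(p[:2]-mid)@y, R.as_matrix()[:2,0]@y, R.as_matrix()[:2,0]@x)
E
```

```text
[0.5039633  0.24223439 0.08572082] [-1.79961779e+02  4.48870953e-04 -1.05088349e+02] [-0.94954831  0.12408442  0.97473086]
rack -0.017103255043977035 0.16659107988289887 -0.9999764882938847 -0.0011414017947560654
```

Call:
step_arm(
  steps=[
    [[0.08, 0, 0, 0, 0, 0], [0.14, 0, 0, 0, 0, 0], [0.18, 0, 0, 0, 0, 0], [0.21, 0, 0, 0, 0, 0], [0.23, 0, 0, 0, 0, 0], [0.25, 0, 0, 0, 0, 0], [0.27, 0, 0, 0, 0, 0], [0.29, 0, 0, 0, 0, 0], [0.31, 0, 0, 0, 0, 0], [0.33, 0, 0, 0, 0, 0], [0.35, 0, 0, 0, 0, 0], [0.37, 0, 0, 0, 0, 0], [0.4, 0, 0, 0, 0, 0], [0.43, 0, 0, 0, 0, 0], [0.46, 0, 0, 0, 0, 0], [0.49, 0, 0, 0, 0, 0], [0.52, 0, 0, 0, 0, 0], [0.55, 0, 0, 0, 0, 0], [0.58, 0, 0, 0, 0, 0], [0.6, 0, 0, 0, 0, 0]],
  ],
)

```text
clock: 7.2
tool_pos: [0.4876, 0.1841, 0.0846]
orientation: [-180.0, -0.0, -105.1]
force: [0.7, 2.1, -0.6]
opening: 0.0002
gripper_force: 1.5
```

Call:
step_arm(
  steps=[
    [[0.03, 0, 0, 0, 0, 0], [0.06, 0, 0, 0, 0, 0], [0.09, 0, 0, 0, 0, 0], [0.12, 0, 0, 0, 0, 0], [0.15, 0, 0, 0, 0, 0], [0.18, 0, 0, 0, 0, 0], [0.2, 0, 0, 0, 0, 0], [0.22, 0, 0, 0, 0, 0], [0.24, 0, 0, 0, 0, 0], [0.25, 0, 0, 0, 0, 0]],
  ],
)

```text
clock: 8.2
tool_pos: [0.481, 0.16, 0.0846]
orientation: [180.0, -0.0, -105.1]
force: [2.7, 2.9, -1.2]
opening: 0.0005
gripper_force: 1.3
```

```bash
python3 - <<'E'
from h import *
p,R,o=cur(); print(p,o['orientation'],o['force'])
mid=np.array([.4773,.0769]);x=np.array([.9658,-.2592]);y=np.array([.2592,.9658])
print('rack',(p[:2]-mid)@x,(p[:2]-mid)@y)
w,_=snap('wrist','w2'); s,_=snap('scene','s3')
cv2.imwrite('pics/c3.png',np.hstack([cv2.resize(w,(400,300)),cv2.resize(s[190:340,200:400],(400,300))])[:,:,::-1])
E
```

```text
[0.48098477 0.15999882 0.08459979] [ 1.79997138e+02 -1.40021449e-02 -1.05072850e+02] [ 2.65699371  2.85187032 -1.17071196]
rack -0.017980466049391842 0.08121193393796115
```

View pics/c3.png

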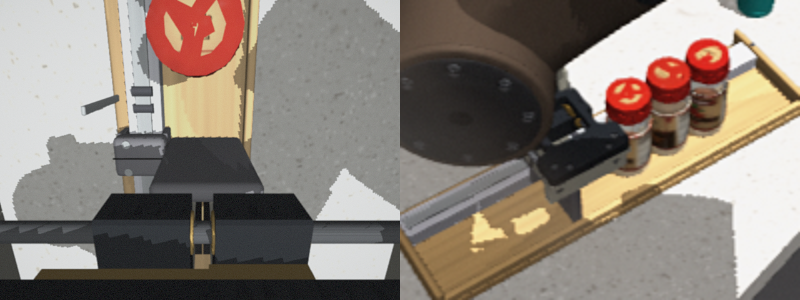

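The wrist half shows the saddle's dark line at (139,157) and the bars at (142,90) and (143,109), with the fingers on the plate. The jars stand unmoved. I work out the remaining distance.

```bash
python3 - <<'E'
from h import *
mid=np.array([.4773,.0769]);y=np.array([.2592,.9658])
f=lambda u,v,z:(world('wrist',u*1.6,v*1.6,z=z)[:2]-mid)@y
print('mark',f(139,157,.058),'bars',f(142,90,.046),f(143,109,.046))
im=cv2.imread('pics/w2.png')[110:310,150:290]; cv2.imwrite('pics/c4.png',cv2.resize(im,None,fx=3,fy=3))
E
```

```text
mark 0.06272714648580119 bars 0.014199038067595818 0.028316903501503787
```

View pics/c4.png

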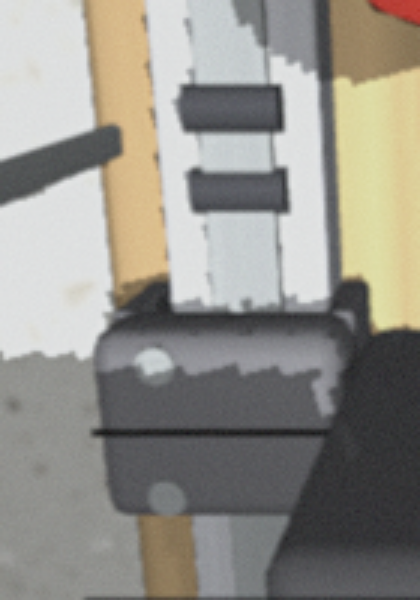

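Call:
step_arm(
  steps=[
    [[0.03, 0, 0, 0, 0, 0], [0.06, 0, 0, 0, 0, 0], [0.09, 0, 0, 0, 0, 0], [0.12, 0, 0, 0, 0, 0], [0.15, 0, 0, 0, 0, 0], [0.18, 0, 0, 0, 0, 0], [0.2, 0, 0, 0, 0, 0], [0.22, 0, 0, 0, 0, 0], [0.24, 0, 0, 0, 0, 0], [0.26, 0, 0, 0, 0, 0], [0.27, 0, 0, 0, 0, 0], [0.27, 0, 0, 0, 0, 0]],
  ],
)

```text
clock: 9.5
tool_pos: [0.474, 0.1337, 0.0846]
orientation: [180.0, -0.0, -105.1]
force: [-0.5, 0.7, 0.2]
opening: 0.0006
gripper_force: 0.0
```

Call:
step_arm(
  steps=[
    [[0.01, 0, 0, 0, 0, 0], [0.015, 0, 0, 0, 0, 0], [0.02, 0, 0, 0, 0, 0], [0.025, 0, 0, 0, 0, 0], [0.03, 0, 0, 0, 0, 0], [0.035, 0, 0, 0, 0, 0], [0.04, 0, 0, 0, 0, 0]],
  ],
)

```text
clock: 10.2
tool_pos: [0.4736, 0.1316, 0.0847]
orientation: [-180.0, 0.1, -105.1]
force: [-0.9, 9.9, -3.7]
opening: 0.0004
gripper_force: 4.2
```

Call:
step_arm(
  steps=[
    [[0.005, 0, 0, 0, 0, 0], [0.01, 0, 0, 0, 0, 0], [0.015, 0, 0, 0, 0, 0], [0.02, 0, 0, 0, 0, 0]],
  ],
)

```text
clock: 10.6
tool_pos: [0.4729, 0.1292, 0.0846]
orientation: [-180.0, 0.1, -105.1]
force: [-0.0, 4.6, -1.7]
opening: 0.0002
gripper_force: 2.4
```

Call:
step_arm(
  steps=[
    [[0.005, 0, 0, 0, 0, 0], [0.01, 0, 0, 0, 0, 0], [0.01, 0, 0, 0, 0, 0]],
  ],
)

```text
clock: 10.9
tool_pos: [0.4723, 0.1272, 0.0846]
orientation: [-180.0, -0.0, -105.1]
force: [0.6, 1.1, -0.4]
opening: 0.0004
gripper_force: 0.7
```

Call:
step_arm(
  steps=[
    [[0.005, 0, 0, 0, 0, 0], [0.01, 0, 0, 0, 0, 0], [0.01, 0, 0, 0, 0, 0]],
  ],
)

```text
clock: 11.2
tool_pos: [0.4717, 0.126, 0.0845]
orientation: [180.0, -0.0, -105.1]
force: [-0.6, -0.3, -0.0]
opening: 0.0006
gripper_force: 0.1
```

```bash
python3 - <<'E'
from h import *
p,R,o=cur(); print(p,o['force'])
snap('wrist','w3')
im=cv2.imread('pics/w3.png')[40:310,150:420]; cv2.imwrite('pics/c5.png',cv2.resize(im,None,fx=2.2,fy=2.2))
E
```

```text
[0.4717092  0.12603786 0.08452839] [-0.64583956 -0.25520881 -0.00195785]
```

View pics/c5.png

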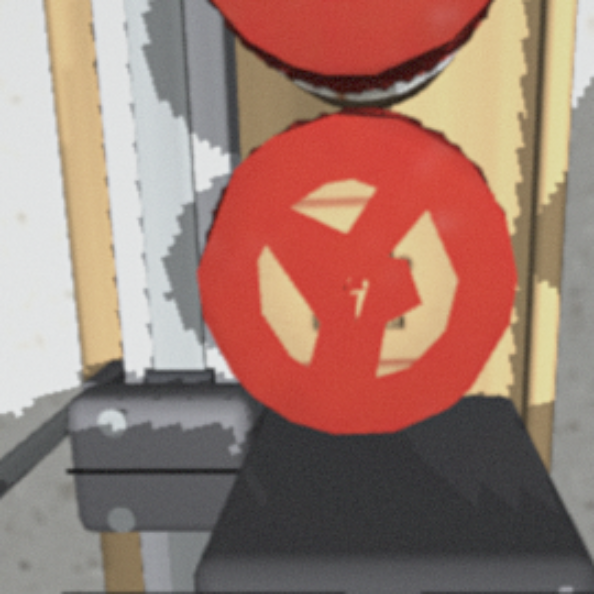

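```bash
python3 - <<'E'
from h import *
mid=np.array([.4773,.0769]);y=np.array([.2592,.9658])
print('mark',(world('wrist',220.2,253.2,z=.058)[:2]-mid)@y, 'bar2 edge',(world('wrist',150+178/2.2,40+372/2.2,z=.046)[:2]-mid)@y)
p,R,o=cur();print('tcp',(p[:2]-mid)@y,o['force'])
E
```

```text
mark 0.028899583939347717 bar2 edge 0.010386573525273614
tcp 0.046004565702421424 [ 0.33812456  0.04642316 -0.18619645]
```

The stop is still against the fingers, mark at 28.9 mm against the catch at 21 to 23.5 mm. It is at or just past the crest, so I go on in 1 mm steps.

Call:
step_arm(
  steps=[
    [[0.005, 0, 0, 0, 0, 0], [0.01, 0, 0, 0, 0, 0], [0.01, 0, 0, 0, 0, 0]],
  ],
)

```text
clock: 11.55
tool_pos: [0.4715, 0.1253, 0.0845]
orientation: [180.0, -0.0, -105.1]
force: [0.0, -0.3, 0.2]
opening: 0.0008
gripper_force: 0.0
```

Call:
step_arm(
  steps=[
    [[0.005, 0, 0, 0, 0, 0], [0.01, 0, 0, 0, 0, 0], [0.01, 0, 0, 0, 0, 0]],
  ],
)

```text
clock: 11.85
tool_pos: [0.4714, 0.1245, 0.0845]
orientation: [180.0, -0.0, -105.1]
force: [-1.1, 0.3, 0.7]
opening: 0.0004
gripper_force: 0.0
```

```bash
python3 - <<'E'
from h import *
mid=np.array([.4773,.0769]);y=np.array([.2592,.9658])
p,R,o=cur(); print(p,o['force'],(p[:2]-mid)@y)
w,_=snap('wrist','w4')
g=cv2.cvtColor(w,cv2.COLOR_RGB2GRAY)[225:290,183:250].mean(1)
v=225+g.argmin(); print(v,np.round(g[::2]))
a=cv2.cvtColor(cv2.imread('pics/w3.png'),cv2.COLOR_BGR2GRAY)[225:290,183:250].mean(1); print(225+a.argmin(),np.round(a[::2]))
print('mark',(world('wrist',220,v,z=.058)[:2]-mid)@y)
E
```

```text
[0.47139367 0.12451322 0.08453966] [-1.14886069  0.25441625  0.71829771] 0.04445392315814014
246 [163. 162. 159. 148. 120.  95.  92.  92.  92.  92.  65.  43.  90.  91.
  91.  91.  91.  91.  91.  92.  95.  96.  97.  94.  87. 123. 126. 125.
 124. 123. 123. 125. 125.]
254 [137. 151. 162. 161. 135. 106.  96.  93.  93.  92.  92.  92.  92.  93.
  45.  61.  93.  91.  91.  91.  91.  92.  92.  96.  97.  98.  99.  91.
 102. 130. 127. 126. 125.]
mark 0.023864097047913244
```

The stop jumped ahead of the fingers by about 3.5 mm with no force left on them, and its mark is at 23.9 mm. I back off, rise and check.

Call:
step_arm(
  steps=[
    [[-0.1, 0, 0, 0, 0, 0], [-0.3, 0, 0, 0, 0, 0], [-0.6, 0, 0, 0, 0, 0], [-0.9, 0, 0, 0, 0, 0], [-0.9, 0, -0.4, 0, 0, 0], [-0.9, 0, -0.8, 0, 0, 0], [-0.9, 0, -1, 0, 0, 0], [-0.9, 0, -1, 0, 0, 0]],
  ],
)

```text
clock: 12.7
tool_pos: [0.4969, 0.2144, 0.1881]
orientation: [-179.8, 0.3, -105.0]
force: [-0.4, 0.8, -0.4]
opening: 0.0001
gripper_force: 0.0
```

```bash
python3 - <<'E'
from h import *
w,_=snap('wrist','w5'); s,_=snap('scene','s5')
print(get_obs()['force'])
cv2.imwrite('pics/c6.png',np.hstack([cv2.resize(w[0:300,100:400],(500,500),interpolation=cv2.INTER_CUBIC),cv2.resize(s[170:350,190:298],(300,500))])[:,:,::-1])
E
```

```text
[ 0.32181763 -0.06472725 -0.23163576]
```

View pics/c6.png

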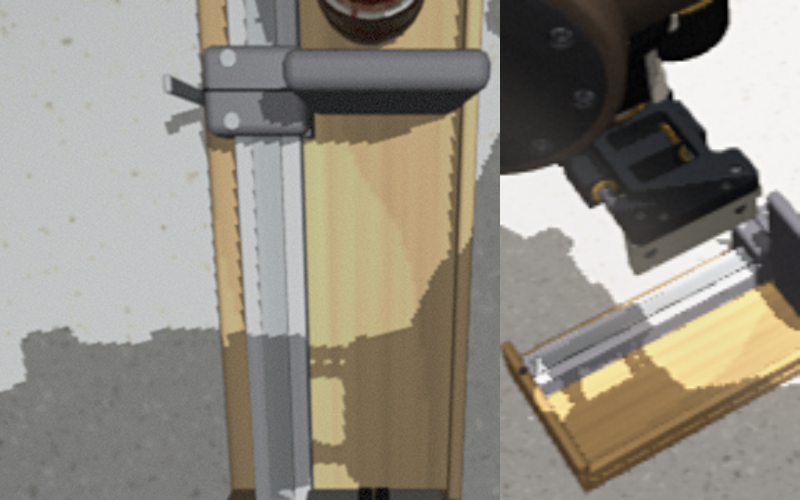

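```bash
python3 - <<'E'
from h import *
mid=np.array([.4773,.0769]);y=np.array([.2592,.9658])
f=lambda u,v,z,n='wrist':(world(n,u,v,z=z)[:2]-mid)@y
print('mark',f(100+250*.6,90*.6,.058),'tabtop',f(100+168*.6,84*.6,.080),'tabfoot(hidden by saddle edge, z~.045)',f(100+207*.6,97*.6,.045))
t,_=snap('top','t5'); s,_=snap('scene','s6')
a=cv2.resize(t[185:285,250:370],(480,400),interpolation=cv2.INTER_CUBIC); b=cv2.resize(s[200:300,240:320],(320,400),interpolation=cv2.INTER_CUBIC)
cv2.imwrite('pics/c7.png',np.hstack([a,b])[:,:,::-1])
E
```

```text
mark 0.02162971546516081 tabtop 0.02207201261094098 tabfoot(hidden by saddle edge, z~.045) 0.022817954167887382
```

View pics/c7.png

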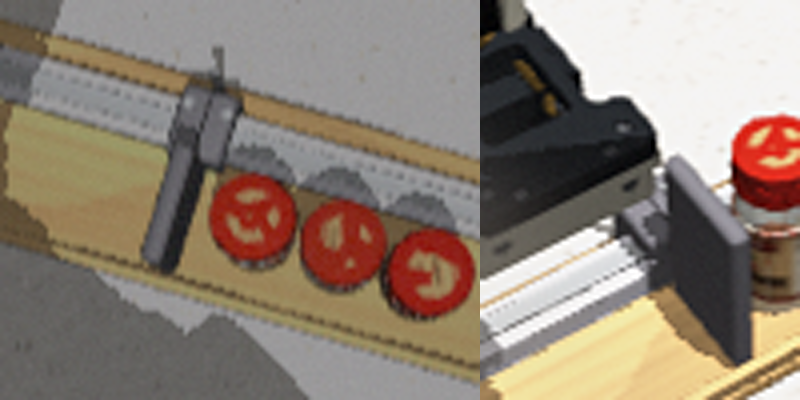

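The top view shows the saddle's mark at (212,118) level with the tab at (220,68), both bars hidden under the saddle. The jars are at (252,220), (343,245) and (430,272), standing as before, with a gap to the plate. Measured, the mark is at 21.6 mm against the tab at 22.1 to 22.8 mm, inside the catch's play, and the hand is clear.

```bash
python3 -c "
from plant import *
print(close_job())"
```

```text
the job is handed in; nothing more can be done
None
```

The stop is in its catch, with its mark within about 1 mm of the tab; the three jars stand where they were, the hand is clear, and the job is handed in at about 13 s of the 56 s allowed.

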